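# Clear a snapped runner out of a slide feeder's T-slot lane

## Task

A snapped-off orange runner is lodged in the T-slot of the slide feeder. Take the blue-handled scraper from its green mat, put its nose down into the slot behind the runner and push the runner along under the reader arch and out of the open end, so that it drops right down into the steel tray; do not touch the runner with the fingers, press on the arch, or shift the tray or the things standing around. Then lay the scraper back flat on its mat, without dropping it, and let go.

Things in the scene. Friction and masses are not known exactly. Their poses are not given: they have to be found in the camera images.
- feeder: Slide feeder module, fixed to the counter: white and aluminium block 130 (x) x 300 (y) x 66 (z) mm. Origin: centre of its underside. A T-slot lane runs along its own y at x = 0, open at the +y end, free from y = -138 to +150 mm. Deck at z = 66; mouth 22 wide, 10 deep; undercut below it 40 wide, 14 high, floor at z = 42 mm. The floor ends at y = 130, walls and lips at y = 150.
- reader: Fragile white and blue barcode reader arch on the feeder over the last 60 mm of the lane (feeder y = 90 to 150). Origin: on the deck below its middle (feeder x = 0, y = 120, z = 66 mm). Two posts at x = +-58 mm, 102 clear between them, carry a housing 130 (x) x 60 (y) x 30 (z) mm: 50 mm clear above the deck, top 80 above the deck (146 above the counter).
- lane_end (a point): Middle of the lane floor's outer edge (feeder x = 0, y = 130, z = 42 mm), above the tray; axes as the feeder: +y out, z up. In the undercut's +x wall a brass spring strip (feeder y = -70 to +70) presses the runner against the other wall with 4 N: it takes 4 to 7 N to push, and slides freely beyond. Pushed barely over the edge it hangs by its rear; 15 mm past, it falls.
- runner: Orange plastic T-section runner lodged in the undercut: 76 mm long (its own y, along the lane), foot 36 wide and 10 high, on it a web 14 wide up to 19 mm (5 mm below the deck). It cannot come up through the mouth. Origin: centre of its underside, on the lane's floor; its rear end is 38 mm behind (-y). About 60 g.
- tray: Loose stainless tray on the counter, tucked under the feeder's overhanging open end: outside 125 (x) x 140 (y) x 26 (z) mm, walls 3 mm. Origin: centre of its underside; axes as the feeder's. About 600 g.
- scraper: Lane scraper 200 mm long, 160 g, flat on the mat, its x from handle to nose, z up. Origin: centre of the handle's underside. Blue handle 100 (x) x 22 (y) x 28 (z) mm, x = -50 to +50; straight steel shank 12 wide (y), 10 thick, axis at z = 14 mm, to a rounded nose (cylinder across, radius 7, 14 wide), foremost at x = 150 mm.
- scraper_grip (a point): Centre of the scraper's handle (scraper x = 0, y = 0, z = 14 mm); axes as the scraper.
- scraper_nose (a point): Centre of the scraper's rounded nose (scraper x = 143, y = 0, z = 14 mm); axes as the scraper.
- mat: Green mat fixed to the counter, 250 (x) x 110 (y) x 4 (z) mm. Origin: centre of its underside, on the counter.
- reagent: Bystander: white reagent bottle with a blue cap, diameter 64, height 130 mm, standing. Origin: centre of its underside.
- carrier: Bystander: flat grey slide carrier with four glass slides, 110 x 85 x 14 mm. Origin: centre of its underside.
- slidebox: Bystander: closed blue slide box with a clear lid, 85 x 100 x 36 mm. Origin: centre of its underside.
There are look-alikes about, which are no part of the job. There is more than one size of the runner; the job needs the middle-sized.

How it is judged:
By the outcome, as a careful person would: the job done as asked, in the order asked, and still so for the second after the job is handed in, with the robot touching nothing.
It also fails if it takes over 64 s, if anything falls off the work surface, if the arm or the gripper's body presses on something with over 40 N, if the wrist force passes 120 N, or if a joint passes its speed limit or range.

## Robot

A 7-joint arm with a two-finger parallel gripper is mounted at the origin on the work surface. World frame = base frame: x ahead of the robot, y to its left, z up, the work surface at z = 0. Lengths are in m, angles in rad, forces in N, time in s.
With the tool pointing down it reaches from about 0.425 to 0.875 m from the base axis. Payload 4.7 kg.
Tool frame: the origin (TCP) lies at the very end of the fingers, on their centre line; the grasp point (between the pads) lies 19 mm behind it; z points along the fingers, y is the line along which they close (so a half turn about z gives the same grasp; the last joint's range is limited). The gripper opens to 87 mm and grips with 3 to 60 N. Pads are 19 mm wide; open, the fingers measure 117 mm over their backs; the gripper's body (75 mm by 190 mm) begins 51 mm behind the grasp point.
Start: joints at [1.268, 0.321, -0.07, 1.45, 0.023, 1.371, -0.057], TCP at [0.202, -0.618, 0.223] pointing down, gripper open.
Joint ranges: [-2.86, 2.86], [-0.3, 2.09], [-1.38, 1.24], [0.06, 2.45], [-1.56, 4.7], [0.09, 2.05], [-2.69, 2.69]. Speed limits (rad/s): [2.57, 2.57, 3.14, 3.14, 3.14, 3.14, 3.14].

## Interface

Orientations are given as a rotation vector (axis times angle).
In Python, from bench import ctrl, imaging, ticket gives the robot as it stands.
- The arm moves only by the tool jog_arm, never from a script. Its argument "rows" is text: rows parted by semicolons, each of 7 numbers parted by spaces: the shift along the tool's x, y, z in cm, then the turn, a rotation vector about the tool's x, y, z in rad, then the closure, from -1 (fully open) to 1 (shut), so that 0 is half open. A call has 1 to 5 rows; each row shifts and turns the commanded pose from where the row before left it, along the tool's axes as they then stand; what a row does not reach is not made up. A row lasts 1/8 s, in which the tool goes at most 62.5 mm and 10.7 degrees, less where a joint would pass 70% of its speed; a pose out of reach is approached as far as the arm can. A call with a gripper value outside its range is refused whole. The fingers move at their own pace and stop on an object; "force" is the grip in N (left out, the last holds). Time passes only in rows, so rows that do not move let the fingers close. It gives the time, the measured TCP pose, the force, the opening and the grip force at its end, in the units of the state.
- ctrl.get_state(): the state, without advancing time (a new reading comes with each control period).
- imaging.get_image(name): name is "scene" or "side" or "wrist"; returns a dict with "img" (480x640x3 uint8, blue, green, red), "vertical_fov" (degrees; the focal length in pixels is half the picture's height over the tangent of half this angle, whatever the lens; pixels are square), "cx", "cy" (the principal point, pixels), "origin" and "orientation" of the camera in the world. Camera axes: x right, y down, z forward; pixel columns grow to the right and rows downward; lengths in m; the calibration is good to about 2 mm. A picture is of the moment at which its call begins. There is no depth.
- ticket.close_job(): hands the job in; it is judged then, once.
The state is a dict: "time": time; "joint_positions": joint angles; "qd": joint speeds; "joint_torque": joint torques, N m; "position": TCP position; "tool_rot": TCP orientation; "ft_force": force on the tool from outside, world axes, zero at the start; "torque": the same for the moment, N m; "grip_width": opening from 0.0 (shut) to 1.0 (fully open); "grip_force": force on a finger pad.
Only numpy, scipy, OpenCV 4.12 (cv2) and the standard library are available. Lean on these libraries where they do the work, as an engineer would, in place of code of your own. Each camera call takes 0.05 s, during which the arm holds its last target. There are 200 camera calls.

## Working session

There is one attempt and no reset: what is moved stays moved. The work goes in short steps, Python scripts to look and compute and a tool call to move; the robot and the scene stay as the last step left them, time stands still between calls to the robot, and variables do not carry over. Pictures are saved under pics/ and viewed, at most 10 in all, crops included, and the job is handed in when it is done.

Besides the shell and the picture viewer there is one more tool, called in YAML: its name, and indented under it one key for each argument. jog_arm: Moves the arm, as the interface text tells. Its arguments: {"type":"object","properties":{"rows":{"type":"string"},"force":{"type":"number"}},"required":["rows"]}

```bash
ls; mkdir -p pics; cat > h.py <<'E'
import numpy as np, cv2
from scipy.spatial.transform import Rotation as R
from bench import ctrl, imaging, ticket
def cam(n,f=None):
    d=imaging.get_image(n)
    if f: cv2.imwrite('pics/'+f,d['img'])
    return d
def rot(o):
    o=np.array(o,float)
    return o if o.shape==(3,3) else (R.from_rotvec(o).as_matrix() if o.size==3 else R.from_quat(o).as_matrix())
def ray(d,u,v):
    f=d['img'].shape[0]/2/np.tan(np.radians(d['vertical_fov'])/2)
    r=rot(d['orientation'])@np.array([(u-d['cx'])/f,(v-d['cy'])/f,1])
    return np.array(d['origin']),r/np.linalg.norm(r)
def onz(d,u,v,z):
    o,r=ray(d,u,v); return o+r*(z-o[2])/r[2]
def proj(d,p):
    f=d['img'].shape[0]/2/np.tan(np.radians(d['vertical_fov'])/2)
    q=rot(d['orientation']).T@(np.array(p)-d['origin']); return q[:2]/q[2]*f+[d['cx'],d['cy']]
E
python3 - <<'E'
from h import *
import pickle
D={}
for n in ['scene','side','wrist']:
    d=cam(n,n+'0.png');D[n]=d
    print(n,{k:v for k,v in d.items() if k!='img'})
pickle.dump(D,open('d0.pkl','wb'))
print(ctrl.get_state())
E
```

```text
pics
scene {'vertical_fov': 46.00383571259798, 'cx': 317.83761022142284, 'cy': 233.8170162242482, 'origin': array([0.97543371, 0.65833121, 0.93129153]), 'orientation': array([-0.7662775 , -2.62494968,  1.08462743])}
side {'vertical_fov': 57.267702885649555, 'cx': 312.05410902759365, 'cy': 244.61289089028733, 'origin': array([ 0.26423848, -0.51810122,  0.65653271]), 'orientation': array([-2.32559536,  0.65279944, -0.24788706])}
wrist {'vertical_fov': 69.30755312872384, 'cx': 319.4191653791489, 'cy': 241.81048032376452, 'origin': array([ 0.27061691, -0.59569948,  0.38450423]), 'orientation': array([ 2.36688771, -1.71477519, -0.22879303])}
{'time': 0.15, 'joint_positions': array([ 1.26810456,  0.32162856, -0.07002788,  1.45139172,  0.02260858,
        1.37079187, -0.05688995]), 'qd': array([ 0.00088202, -0.00022321,  0.00113934, -0.00417466, -0.00068782,
        0.0015041 ,  0.00051734]), 'joint_torque': array([-1.26089002e-03, -4.91796470e+01, -4.05733734e-01, -3.12879896e+01,
       -6.41515665e-02,  4.03653877e-02,  1.18600806e-04]), 'position': array([ 0.20227837, -0.6172898 ,  0.22172955]), 'tool_rot': array([-3.10089215e+00, -4.95289415e-01,  5.28590468e-04]), 'ft_force': array([-0.37942641, -0.39164558,  0.29783493]), 'torque': array([ 0.02902188, -0.00335936, -0.02878383]), 'grip_force': 0.0, 'grip_width': 1.00058814823676}
```

View pics/scene0.png

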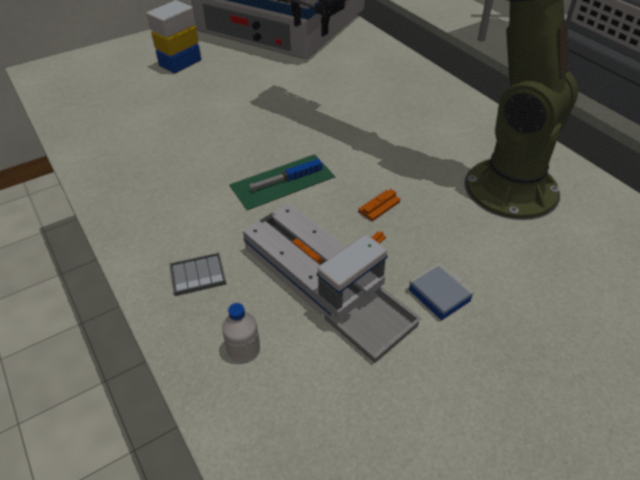

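View pics/side0.png

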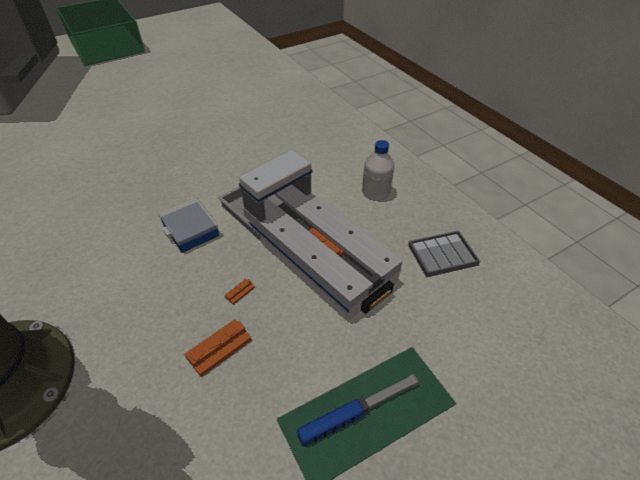

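The scene view shows the mat with the scraper near (283,178), the feeder from (265,235) to (365,300), the arch at (352,268) and the tray at (375,325). The side view has the scraper from (300,437) to (417,380), the runner in the slot at (325,241) and decoys at (240,290) and (218,347).

```bash
python3 - <<'E'
from h import *
import pickle
D=pickle.load(open('d0.pkl','rb'))
s=D['side']['img'];c=D['scene']['img']
a=cv2.resize(s[140:320,210:410],None,fx=4,fy=3.3333,interpolation=cv2.INTER_CUBIC)
a=cv2.resize(s[145:320,210:410],None,fx=3.4,fy=3.4,interpolation=cv2.INTER_CUBIC);cv2.imwrite('pics/sidecrop.png',a);print(a.shape)
b=cv2.resize(c[195:365,235:425],None,fx=3.4,fy=3.4,interpolation=cv2.INTER_CUBIC);cv2.imwrite('pics/scenecrop.png',b);print(b.shape)
for n,z in (('side',0),('scene',0)):
    d=D[n];h=cv2.cvtColor(d['img'],cv2.COLOR_BGR2HSV)
    for nm,lo,hi,zz in (('green',(60,80,30),(90,255,200),.004),('blue',(105,120,40),(125,255,255),.032),('orange',(5,150,80),(18,255,255),.061)):
        m=cv2.inRange(h,lo,hi)
        cs,_=cv2.findContours(m,0,2)
        for k in cs:
            if cv2.contourArea(k)<25: continue
            r=cv2.minAreaRect(k);bp=cv2.boxPoints(r)
            P=np.array([onz(d,*p,zz) for p in bp])
            print(n,nm,cv2.contourArea(k),np.round(r[0]),np.round(P[:,:2],3).tolist(),'c',np.round(P.mean(0)[:2],3))
E
```

```text
(595, 680, 3)
(578, 646, 3)
side green 11663.5 [367. 415.] [[0.343, -0.277], [0.615, -0.291], [0.584, -0.408], [0.342, -0.383]] c [ 0.471 -0.34 ]
side green 3739.0 [100.  29.] [[0.367, 1.622], [0.67, 1.664], [0.546, 1.048], [0.311, 1.049]] c [0.474 1.346]
side blue 1186.0 [330. 422.] [[0.357, -0.313], [0.458, -0.322], [0.453, -0.349], [0.356, -0.34]] c [ 0.406 -0.331]
side blue 268.0 [198. 240.] [[0.336, 0.107], [0.418, 0.109], [0.416, 0.087], [0.335, 0.085]] c [0.376 0.097]
side blue 119.0 [382. 147.] [[0.871, 0.184], [0.896, 0.169], [0.866, 0.13], [0.841, 0.145]] c [0.868 0.157]
side orange 503.0 [222. 352.] [[0.271, -0.166], [0.362, -0.152], [0.363, -0.17], [0.273, -0.183]] c [ 0.317 -0.168]
side orange 775.0 [214. 341.] [[0.266, -0.141], [0.361, -0.122], [0.362, -0.148], [0.269, -0.164]] c [ 0.315 -0.144]
side orange 267.5 [239. 291.] [[0.361, -0.072], [0.41, -0.057], [0.412, -0.081], [0.364, -0.095]] c [ 0.387 -0.076]
side orange 187.5 [326. 241.] [[0.558, -0.017], [0.571, -0.01], [0.585, -0.094], [0.573, -0.099]] c [ 0.572 -0.055]
scene green 1571.5 [282. 181.] [[0.588, -0.393]
[... 403 characters left out ...]
14]
scene blue 600.5 [179.  59.] [[0.504, -1.112], [0.372, -1.078], [0.426, -0.928], [0.549, -0.962]] c [ 0.463 -1.02 ]
scene blue 81.0 [308.  13.] [[-0.06, -1.121], [-0.106, -1.107], [-0.067, -1.036], [-0.022, -1.05]] c [-0.064 -1.079]
scene blue 290.5 [263.   3.] [[0.116, -1.324], [0.076, -1.389], [-0.048, -1.161], [-0.007, -1.104]] c [ 0.034 -1.244]
scene orange 163.5 [307. 249.] [[0.585, -0.087], [0.571, -0.094], [0.556, -0.013], [0.569, -0.006]] c [ 0.57 -0.05]
scene orange 69.5 [379. 237.] [[0.433, -0.004], [0.408, -0.013], [0.408, 0.01], [0.433, 0.019]] c [0.421 0.003]
scene orange 553.0 [379. 205.] [[0.407, -0.094], [0.297, -0.114], [0.309, -0.062], [0.416, -0.045]] c [ 0.357 -0.079]
```

View pics/sidecrop.png

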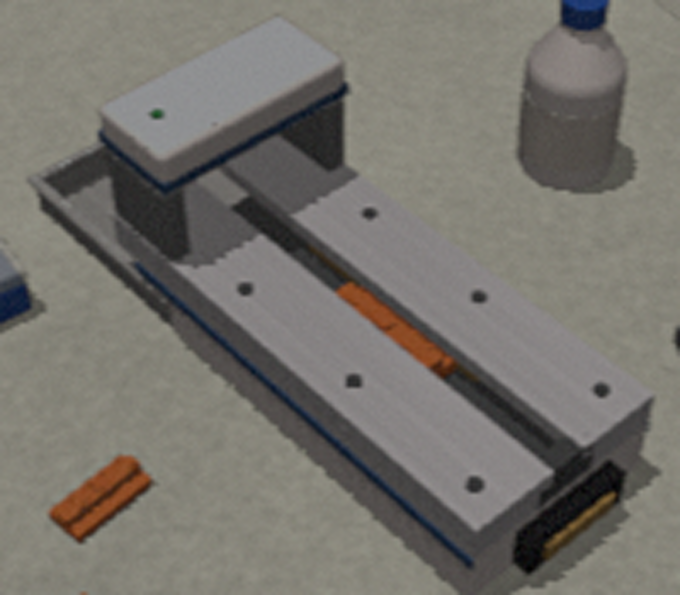

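View pics/scenecrop.png

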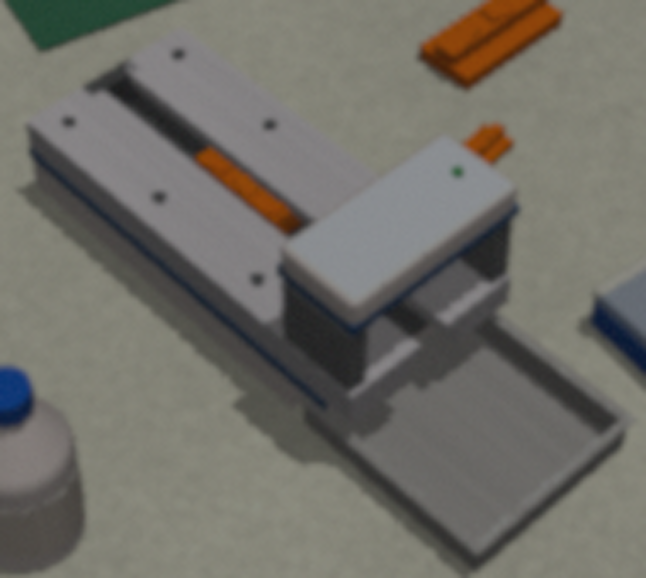

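```bash
python3 - <<'E'
from h import *
import pickle
D=pickle.load(open('d0.pkl','rb'))
s,c=D['side'],D['scene']
S=lambda u,v,z:np.round(onz(s,210+u/3.4,145+v/3.4,z)[:2],4)
C=lambda u,v,z:np.round(onz(c,235+u/3.4,195+v/3.4,z)[:2],4)
print('side corners',S(475,532,.066),S(652,400,.066))
print('side screwsL',[S(*p,.066) for p in((246,288),(354,380),(475,484))])
print('side screwsR',[S(*p,.066) for p in((370,213),(479,297),(601,390))])
print('scene corners',C(28,127,.066),C(183,32,.066))
print('scene screws',[C(*p,.066) for p in((69,121),(158,197),(257,279))],[C(*p,.066) for p in((178,53),(269,124))])
print('arch top scene',[C(*p,.146) for p in((445,136),(517,187),(355,312),(283,252))])
print('arch top side',[S(*p,.146) for p in((100,108),(280,15),(345,66),(170,165))])
print('tray scene',[C(*p,.026) for p in((628,420),(472,548))])
print('runner web top ends side',S(345,285,.061),S(340,293,.061),S(452,358,.061),S(440,372,.061))
print('runner scene',C(203,152,.061),C(292,222,.061))
for d in (s,c):
    h=cv2.cvtColor(d['img'],cv2.COLOR_BGR2HSV);m=cv2.inRange(h,(60,80,30),(90,255,200))
    k=max(cv2.findContours(m,0,2)[0],key=lambda k:cv2.contourArea(k) if k[:,0,1].mean()>100 else 0)
    q=cv2.approxPolyDP(cv2.convexHull(k),5,True)[:,0]
    print('mat',[(p.tolist(),np.round(onz(d,*p,.004)[:2],3)) for p in q])
print('nose side', np.round(onz(s,416,381,.02),3),np.round(onz(s,300,437,.02),3),np.round(onz(s,362,408,.02),3))
E
```

```text
side corners [ 0.5297 -0.1942] [ 0.6544 -0.1738]
side screwsL [array([0.5146, 0.0066]), array([ 0.5304, -0.0819]), array([ 0.5459, -0.1706])]
side screwsR [array([0.6052, 0.0225]), array([ 0.6204, -0.0664]), array([ 0.6361, -0.1547])]
scene corners [ 0.6614 -0.1633] [ 0.5336 -0.187 ]
scene screws [array([ 0.637 , -0.1538]), array([ 0.6219, -0.0655]), array([0.6055, 0.0235])] [array([ 0.5467, -0.171 ]), array([ 0.5313, -0.082 ])]
arch top scene [array([0.493 , 0.0495]), array([0.4826, 0.1038]), array([0.6084, 0.1294]), array([0.6178, 0.0735])]
arch top side [array([0.4787, 0.0961]), array([0.6033, 0.119 ]), array([0.6104, 0.0584]), array([0.4899, 0.0345])]
tray scene [array([0.4649, 0.2002]), array([0.5908, 0.2208])]
runner web top ends side [ 0.565  -0.0158] [ 0.5594 -0.0197] [ 0.5854 -0.0923] [ 0.5744 -0.0972]
runner scene [ 0.5769 -0.0878] [ 0.5616 -0.0072]
mat [([412, 348], array([ 0.592, -0.291])), ([455, 403], array([ 0.588, -0.396])), ([330, 479], array([ 0.369, -0.386])), ([306, 479], array([ 0.342, -0.369])), ([278, 418], array([ 0.348, -0.277]))]
mat [([333, 176], array([ 0.352, -0.279])), ([249, 208], array([ 0.589, -0.289])), ([231, 186], array([ 0.59 , -0.387])), ([311, 156], array([ 0.356, -0.381]))]
nose side [ 0.553 -0.343  0.02 ] [ 0.36  -0.323  0.02 ] [ 0.458 -0.334  0.02 ]
```

jog_arm:
  rows: "3.4 -2.7 1 0 0 0 -0.3; 3.4 -2.7 1 0 0 0 -0.3; 3.4 -2.7 1 0 0 0 -0.3; 3.4 -2.7 1 0 0 0 -0.3; 3.4 -2.7 1 0 0 0 -0.3"
  force: 60

```text
time: 0.78
position: [0.3225, -0.435, 0.172]
tool_rot: [-3.102, -0.495, 0.0]
ft_force: [0.8, 0.0, -0.4]
grip_width: 0.657
grip_force: 0.0
```

jog_arm:
  rows: "3.4 -2.7 1 0 0 0 -0.3; 3.4 -2.7 1 0 0 0 -0.3; 3.4 -2.7 1 0 0 0.14 -0.3; 0 0 0 0 0 0.14 -0.3; 0 0 0 0 0 0.14 -0.3"

```text
time: 1.4
position: [0.3938, -0.3268, 0.1422]
tool_rot: [-3.137, 0.167, 0.001]
ft_force: [-0.5, -0.5, 0.1]
grip_width: 0.649
grip_force: 0.0
```

```bash
cat >> h.py <<'E'
def togo(p,rv=None):
    s=ctrl.get_state();M=rot(s['tool_rot']);print('t',s['time'],'pos',np.round(s['position'],4),'x',np.round(M[:,0],3),'z',np.round(M[:,2],3),'f',np.round(s['ft_force'],1),'w',round(s['grip_width'],3),'gf',round(s['grip_force'],1))
    print('shift cm (tool)',np.round(M.T@(np.array(p)-s['position'])*100,2))
    if rv is not None: print('turn (tool rv)',np.round((R.from_matrix(M).inv()*R.from_matrix(rv)).as_rotvec(),3))
def down(yaw,tilt=0):
    "tool down, x at yaw, then pitched nose-down by tilt"
    x=np.array([np.cos(yaw),np.sin(yaw),0]);u=np.array([0,0,1.])
    tx=x*np.cos(tilt)-u*np.sin(tilt);tz=-(x*np.sin(tilt)+u*np.cos(tilt))
    return np.c_[tx,np.cross(tz,tx),tz]
E
python3 - <<'E'
from h import *
d=cam('wrist','w1.png'); cam('scene','s1.png')
togo([.393,-.3275,.12],down(-.103))
h=cv2.cvtColor(d['img'],cv2.COLOR_BGR2HSV);m=cv2.inRange(h,(105,120,30),(125,255,255))
k=max(cv2.findContours(m,0,2)[0],key=cv2.contourArea);b=cv2.boxPoints(cv2.minAreaRect(k))
print([(p.round().tolist(),np.round(onz(d,*p,.032)[:2],4)) for p in b])
E
```

```text
t 1.5 pos [ 0.3935 -0.3274  0.1423] x [ 0.995 -0.103 -0.   ] z [-0.  0. -1.] f [ 0.2  0.  -0. ] w 0.651 gf 0.0
shift cm (tool) [-0.05  0.01  2.23]
turn (tool rv) [-0.  0. -0.]
[([303.0, 158.0], array([ 0.4596, -0.3206])), ([330.0, 158.0], array([ 0.4578, -0.3415])), ([332.0, 277.0], array([ 0.3609, -0.334 ])), ([305.0, 277.0], array([ 0.3628, -0.3111]))]
```

View pics/w1.png

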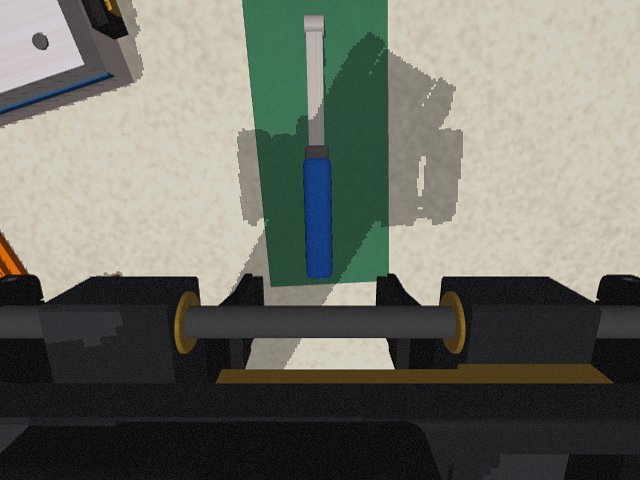

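View pics/s1.png

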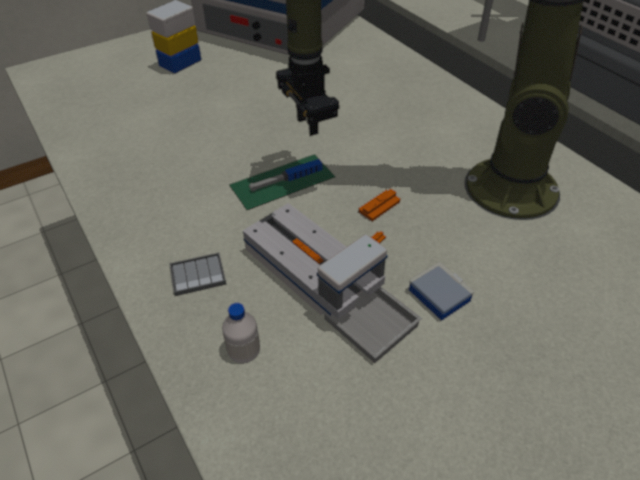

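Wrist view: scraper runs straight up the image, nose at (314,22), handle (303–332, 158–277), fingers either side of the handle line; the scene view shows the wide gripper body lying along tool y, so it stays clear of the arch.

jog_arm:
  rows: "0.1 -0.15 3.4 0 0 -0.02 -0.3; 0 0 3.4 0 0 0 -0.3; 0 0 3.4 0 0 0 -0.3; 0 0 2 0 0 0 -0.3; 0 0 1.2 0 0 0 -0.3"

```text
time: 2.12
position: [0.3942, -0.326, 0.0073]
tool_rot: [-3.138, 0.128, 0.002]
ft_force: [0.3, -0.9, -1.1]
grip_width: 0.651
grip_force: 0.0
```

jog_arm:
  rows: "0 0 0 0 0 0 -0.3; 0 0 0 0 0 0 1; 0 0 0 0 0 0 1; 0 0 0 0 0 0 1; 0 0 0 0 0 0 1"
  force: 60

```text
time: 2.75
position: [0.3949, -0.3265, 0.0089]
tool_rot: [3.138, -0.13, 0.001]
ft_force: [0.9, -0.6, -0.6]
grip_width: 0.28
grip_force: 0.0
```

jog_arm:
  rows: "0 0 0 0 0 0 1; 0 0 0 0 0 0 1; 0 0 0 0 0 0 1"

```text
time: 3.12
position: [0.3949, -0.3264, 0.0088]
tool_rot: [3.139, -0.13, 0.0]
ft_force: [-1.4, 0.5, 3.7]
grip_width: 0.247
grip_force: 60.0
```

jog_arm:
  rows: "0 0 -1 0 0 0 1; 0 0 -3 0 0 0 1; 0 0 -4.5 0 0 0 1; 0 0 -5 0 0 0 1; 0 0 -5 0 0 0 1"

```text
time: 3.75
position: [0.3944, -0.3259, 0.1952]
tool_rot: [-3.139, 0.131, 0.001]
ft_force: [0.7, -0.1, -1.1]
grip_width: 0.252
grip_force: 60.0
```

jog_arm:
  rows: "4.1 -1.7 0 0 0 0 1; 4.1 -1.7 0 0 0 0 1; 4.1 -1.7 0 0 0 0 1; 4.1 -1.7 0 0 0 0 1; 4.1 -1.7 0 0 0 0 1"

```text
time: 4.38
position: [0.607, -0.2582, 0.1934]
tool_rot: [-3.139, 0.131, 0.001]
ft_force: [0.4, -0.1, -1.1]
grip_width: 0.246
grip_force: 60.0
```

jog_arm:
  rows: "0 0 0 0 0 -0.18 1; 0 0 0 0 0 -0.18 1; 0 0 0 0 0 -0.18 1; 0 0 0 0 0 -0.18 1; 0 0 0 0 0 -0.18 1"

```text
time: 5.0
position: [0.6057, -0.2586, 0.1934]
tool_rot: [-2.879, -1.256, 0.001]
ft_force: [0.4, 0.9, -2.2]
grip_width: 0.245
grip_force: 60.0
```

jog_arm:
  rows: "0 0 0 0 0 -0.18 1; 0 0 0 0 0 -0.18 1; 0 0 0 0 0 -0.18 1; 0 0 0 0 0 -0.18 1; 0 0 0 0 0 -0.18 1"

```text
time: 5.62
position: [0.6057, -0.2587, 0.1934]
tool_rot: [-2.046, -2.383, 0.001]
ft_force: [0.5, -0.3, -1.9]
grip_width: 0.251
grip_force: 60.0
```

```bash
cat >> h.py <<'E'
F=np.array([.5687,-.0345,0]);YAW=np.radians(100)
NT=np.array([.158,0,-.0092])
def fw(x,y,z): c,s=np.cos(YAW-np.pi/2),np.sin(YAW-np.pi/2); return F+[c*x-s*y,s*x+c*y,z]
def wf(p): c,s=np.cos(YAW-np.pi/2),np.sin(YAW-np.pi/2); q=np.array(p)-F; return np.round([c*q[0]+s*q[1],-s*q[0]+c*q[1],q[2]],4)
def tcp_for(n,M): return n-M@NT
def nose_now():
    s=ctrl.get_state(); return np.array(s['position'])+rot(s['tool_rot'])@NT
E
python3 - <<'E'
from h import *
M=down(YAW,.52)
togo(tcp_for(fw(0,-.085,.12),M),M)
E
```

```text
t 5.625 pos [ 0.6057 -0.2587  0.1934] x [-0.151  0.989  0.   ] z [-0.001 -0.    -1.   ] f [ 0.5 -0.3 -1.9] w 0.251 gf 60.0
shift cm (tool) [0.06 0.24 0.29]
turn (tool rv) [-0.007 -0.52  -0.022]
```

jog_arm:
  rows: "0 0.2 0 0 0 -0.02 1; 0 0 0 0 -0.173 0 1; 0 0 0 0 -0.173 0 1; 0 0 0 0 -0.174 0 1; 0 0 0 0 0 0 1"

```text
time: 6.25
position: [0.6082, -0.2527, 0.192]
tool_rot: [1.743, 2.074, -0.463]
ft_force: [-0.2, -0.1, -2.0]
grip_width: 0.248
grip_force: 60.0
```

```bash
python3 - <<'E'
from h import *
M=down(YAW,.52)
togo(tcp_for(fw(0,-.085,.12),M),M)
d=cam('wrist','w2.png'); n=nose_now(); print(wf(n),'nose px',proj(d,n))
for y in(-.138,-.1,-.058): print(y,[proj(d,fw(x,y,.066)).round() for x in(-.011,.011)])
E
```

```text
t 6.25 pos [ 0.6082 -0.2527  0.192 ] x [-0.15   0.856 -0.494] z [ 0.083 -0.487 -0.869] f [-0.2 -0.1 -2. ] w 0.248 gf 60.0
shift cm (tool) [-0.35 -0.1   0.38]
turn (tool rv) [-0.002 -0.003 -0.001]
[ 0.0013 -0.0831  0.123 ] nose px [316.63352837 -90.45661437]
-0.138 [array([297.,  36.]), array([334.,  35.])]
-0.1 [array([294., -47.]), array([336., -48.])]
-0.058 [array([ 289., -173.]), array([ 340., -174.])]
```

View pics/w2.png

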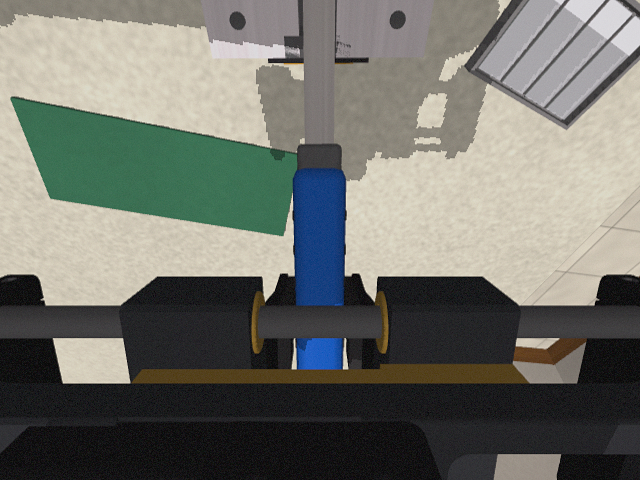

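The wrist view shows the shank at column ~319 centred between the deck screws at (237,20) and (397,20); the nose is out of frame, so I lower it and look from the side.

jog_arm:
  rows: "0.4 -0.1 1.6 0 0 0 1; 0.8 0 1.6 0 0 0 1; 0 0 0 0 0 0 1"

```text
time: 6.68
position: [0.606, -0.2656, 0.1566]
tool_rot: [1.754, 2.068, -0.469]
ft_force: [-0.7, 0.7, -1.7]
grip_width: 0.248
grip_force: 60.0
```

```bash
python3 - <<'E'
from h import *
d=cam('side'); c=cam('scene'); n=nose_now(); print(wf(n))
ims=[]
for q in(d,c):
    p=proj(q,n);print(p.round(1)); u,v=p.round().astype(int)
    a=cv2.resize(q['img'][v-50:v+50,u-65:u+65],None,fx=6,fy=6,interpolation=cv2.INTER_CUBIC)
    a=cv2.resize(a,(390*2,300))if 0 else cv2.resize(q['img'][v-50:v+50,u-33:u+33],None,fx=6,fy=6,interpolation=cv2.INTER_CUBIC);ims.append(a)
    print('offset',u-33,v-50)
    for x,y,z in((-.011,-.138,.066),(.011,-.138,.066),(-.011,-.06,.066),(.011,-.06,.066)): print((proj(q,fw(x,y,z))-[u-33,v-50])*6)
cv2.imwrite('pics/n3.png',np.hstack(ims))
E
```

```text
[-0.0002 -0.0918  0.0887]
[353.8 251.9]
offset 321 202
[280.36712992 462.94559503]
[333.75821389 422.75679488]
[ 90.84038762 307.78866266]
[143.88575285 271.50668456]
[282.4 221.7]
offset 249 172
[146.29634588 264.72352304]
[ 99.8267049  292.84570257]
[283.44997242 374.25221932]
[236.56266439 404.26258299]
```

View pics/n3.png

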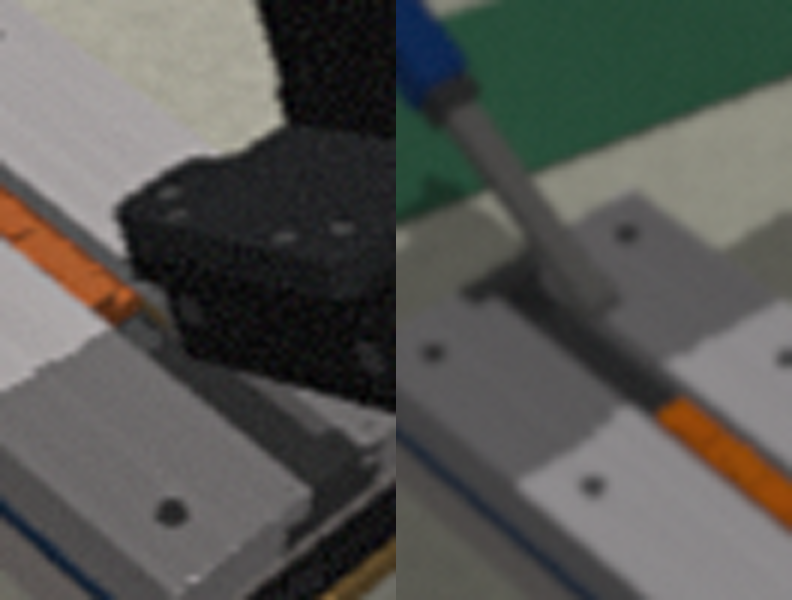

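The montage shows (right, scene view) the nose at (595,300), where it was predicted, over the slot between edges (510,303)–(632,408) and (550,285)–(680,370). The runner's rear is at (670,405), ahead of the nose.

jog_arm:
  rows: "0.5 0 0.87 0 0 0 1; 0.5 0 0.87 0 0 0 1; 0.4 0 0.7 0 0 0 1; 0.25 0 0.43 0 0 0 1; 0 0 0 0 0 0 1"

```text
time: 7.4
position: [0.6078, -0.2637, 0.1261]
tool_rot: [1.749, 2.067, -0.466]
ft_force: [0.0, 0.3, -1.4]
grip_width: 0.246
grip_force: 60.0
```

```bash
python3 - <<'E'
from h import *
M=down(YAW,.52)
print(wf(nose_now()));togo(tcp_for(fw(0,-.075,.0495),M),M)
E
```

```text
[-0.0002 -0.0908  0.0556]
t 7.4 pos [ 0.6078 -0.2637  0.1261] x [-0.144  0.856 -0.497] z [ 0.081 -0.49  -0.868] f [ 0.   0.3 -1.4] w 0.246 gf 60.0
shift cm (tool) [ 1.68  0.12 -0.26]
turn (tool rv) [-0.005 -0.    -0.007]
```

jog_arm:
  rows: "0.12 0 0.22 0 0 0 1; 0.12 0 0.22 0 0 0 1; 0 0 0 0 0 0 1"

```text
time: 7.78
position: [0.6079, -0.264, 0.1215]
tool_rot: [1.749, 2.066, -0.466]
ft_force: [0.0, 0.5, -1.2]
grip_width: 0.249
grip_force: 60.0
```

```bash
python3 - <<'E'
from h import *
M=down(YAW,.52)
print(wf(nose_now()));togo(tcp_for(fw(0,-.06,.0495),M),M)
E
```

```text
[-0.     -0.0912  0.051 ]
t 7.775 pos [ 0.6079 -0.264   0.1215] x [-0.143  0.856 -0.497] z [ 0.082 -0.49  -0.868] f [ 0.   0.5 -1.2] w 0.249 gf 60.0
shift cm (tool) [ 2.78  0.09 -1.42]
turn (tool rv) [-0.004  0.    -0.007]
```

jog_arm:
  rows: "0.87 0.03 -0.5 0 0 -0.007 1; 0.87 0 -0.5 0 0 0 1; 0.87 0 -0.5 0 0 0 1; 0.87 0 -0.5 0 0 0 1; 0.87 0 -0.5 0 0 0 1"

```text
time: 8.4
position: [0.5999, -0.2166, 0.1232]
tool_rot: [1.741, 2.068, -0.471]
ft_force: [2.3, -4.2, -0.9]
grip_width: 0.247
grip_force: 60.0
```

```bash
python3 - <<'E'
from h import *
M=down(YAW,.52)
print(wf(nose_now()));togo(tcp_for(fw(0,.0,.0505),M),M)
c=cam('scene')
u,v=proj(c,fw(0,.02,.06)).round().astype(int);print(u,v)
m=cv2.inRange(cv2.cvtColor(c['img'],cv2.COLOR_BGR2HSV),(5,150,60),(18,255,255))
for k in cv2.findContours(m,0,2)[0]:
    if cv2.contourArea(k)>15: q=k[:,0];print(q[q[:,0].argmin()],q[q[:,0].argmax()],[wf(onz(c,*map(float,p),.061)) for p in(q[q[:,0].argmin()],q[q[:,0].argmax()])])
E
```

```text
[-0.0005 -0.0433  0.052 ]
t 8.4 pos [ 0.5999 -0.2166  0.1232] x [-0.148  0.853 -0.501] z [ 0.082 -0.494 -0.866] f [ 2.3 -4.2 -0.9] w 0.247 gf 60.0
shift cm (tool) [ 3.83  0.07 -1.97]
turn (tool rv) [-0.005  0.004 -0.002]
317 259
[298 246] [324 260] [array([ 0.0058, -0.035 ,  0.061 ]), array([-0.0075,  0.0319,  0.061 ])]
[372 237] [384 238] [array([-0.1281,  0.0532,  0.061 ]), array([-0.1448,  0.0728,  0.061 ])]
[359 208] [399 200] [array([-0.1729, -0.0306,  0.061 ]), array([-0.2591,  0.0129,  0.061 ])]
[  0 177] [ 49 167] [array([ 0.3856, -0.7042,  0.061 ]), array([ 0.2813, -0.6595,  0.061 ])]
```

jog_arm:
  rows: "0.92 0 -0.41 0 0 0 1; 0.87 0.02 -0.5 0 0 0 1; 0.87 0 -0.5 0 0 0 1; 0.87 0.02 -0.5 0 0 0 1; 0.87 0 -0.5 0 0 0 1"

```text
time: 9.07
position: [0.5916, -0.1676, 0.1224]
tool_rot: [1.742, 2.068, -0.472]
ft_force: [0.1, -5.8, 2.2]
grip_width: 0.249
grip_force: 60.0
```

jog_arm:
  rows: "0.87 0 -0.5 0 0 0 1; 0.87 0 -0.5 0 0 0 1; 0.87 0 -0.5 0 0 0 1; 0.87 0 -0.5 0 0 0 1; 0.87 0 -0.5 0 0 0 1"

```text
time: 9.7
position: [0.5828, -0.1179, 0.1222]
tool_rot: [1.742, 2.069, -0.472]
ft_force: [-0.9, -5.8, 0.8]
grip_width: 0.246
grip_force: 60.0
```

```bash
python3 - <<'E'
from h import *
M=down(YAW,.52)
print(wf(nose_now()));togo(tcp_for(fw(0,.135,.0505),M),M)
d=cam('side');h=cv2.cvtColor(d['img'],cv2.COLOR_BGR2HSV)
# handle angle: blue blob end points vs. expected axis
s=ctrl.get_state();T=rot(s['tool_rot']);p=np.array(s['position'])
print('exp handle axis px',[proj(d,p+T@[x,0,-.0092]).round() for x in(-.035,.065,.158)])
m=cv2.inRange(h,(105,110,30),(125,255,255));m[:, :200]=0;m[:170]=0
for k in cv2.findContours(m,0,2)[0]:
    if cv2.contourArea(k)>15: print('blue',np.round(cv2.boxPoints(cv2.minAreaRect(k))).tolist())
E
```

```text
[-0.0002  0.0568  0.051 ]
t 9.7 pos [ 0.5828 -0.1179  0.1222] x [-0.148  0.853 -0.501] z [ 0.081 -0.494 -0.866] f [-0.9 -5.8  0.8] w 0.246 gf 60.0
shift cm (tool) [ 6.8   0.02 -3.8 ]
turn (tool rv) [-0.006  0.004 -0.002]
exp handle axis px [array([364., 233.]), array([326., 227.]), array([298., 221.])]
blue [[294.0, 264.0], [295.0, 263.0], [348.0, 309.0], [347.0, 310.0]]
blue [[197.0, 237.0], [216.0, 228.0], [219.0, 235.0], [200.0, 243.0]]
blue [[344.0, 222.0], [362.0, 216.0], [370.0, 240.0], [352.0, 246.0]]
blue [[321.0, 223.0], [331.0, 219.0], [338.0, 237.0], [328.0, 241.0]]
blue [[240.0, 186.0], [296.0, 180.0], [298.0, 197.0], [242.0, 203.0]]
```

jog_arm:
  rows: "0.87 0 -0.5 0 0 0 1; 0.87 0 -0.5 0 0 0 1; 0.87 0 -0.5 0 0 0 1; 0.87 0 -0.5 0 0 0 1; 0.87 0 -0.5 0 0 0 1"

```text
time: 10.38
position: [0.5743, -0.0652, 0.1209]
tool_rot: [1.742, 2.073, -0.467]
ft_force: [-1.0, -1.2, -1.5]
grip_width: 0.245
grip_force: 60.0
```

jog_arm:
  rows: "0.87 0 -0.5 0 0 0 1; 0.87 0 -0.5 0 0 0 1; 0.87 0 -0.5 0 0 0 1; 0.1 0 -0.06 0 0 0 1; 0 0 0 0 0 0 1"

```text
time: 11.0
position: [0.5691, -0.0354, 0.121]
tool_rot: [1.742, 2.073, -0.468]
ft_force: [-0.5, 0.1, -1.7]
grip_width: 0.248
grip_force: 60.0
```

```bash
cat > look.py <<'E'
from h import *
import sys
print(wf(nose_now()));togo([0,0,0])
c=cam('scene')
m=cv2.inRange(cv2.cvtColor(c['img'],cv2.COLOR_BGR2HSV),(5,150,40),(18,255,255))
for k in cv2.findContours(m,0,2)[0]:
    if cv2.contourArea(k)>8 and k[0,0,1]>215: print(cv2.contourArea(k),cv2.boundingRect(k),[wf(onz(c,*np.mean(k[:,0],0),z)) for z in (.01,.05)])
a=cv2.resize(c['img'][220:370,300:440],None,fx=4,fy=4,interpolation=cv2.INTER_CUBIC);cv2.imwrite('pics/'+sys.argv[1],a)
E
python3 look.py p5.png
```

```text
[0.0003 0.1407 0.0505]
t 11.0 pos [ 0.5691 -0.0354  0.121 ] x [-0.15   0.855 -0.497] z [ 0.082 -0.49  -0.868] f [-0.5  0.1 -1.7] w 0.248 gf 60.0
shift cm (tool) [ 17.6  -55.42   4.1 ]
552.0 (350, 301, 38, 33) [array([-0.001 ,  0.1649,  0.01  ]), array([0.0217, 0.1843, 0.05  ])]
71.0 (372, 232, 13, 11) [array([-0.1777,  0.0302,  0.01  ]), array([-0.1474,  0.0554,  0.05  ])]
```

View pics/p5.png

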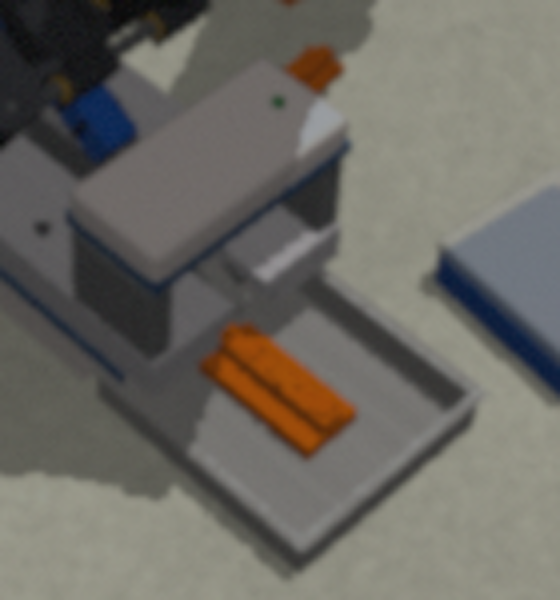

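The runner lies flat in the tray, from (205,365) to (355,410) in the crop. Now I back the scraper out.

jog_arm:
  rows: "-0.87 0 0.5 0 0 0 1; -1.74 0 1 0 0 0 1; -2.17 0 1.25 0 0 0 1; -2.17 0 1.25 0 0 0 1; -2.17 0 1.25 0 0 0 1"

```text
time: 11.68
position: [0.5868, -0.1423, 0.1209]
tool_rot: [1.744, 2.071, -0.469]
ft_force: [0.3, -0.5, -1.7]
grip_width: 0.251
grip_force: 60.0
```

jog_arm:
  rows: "-2.17 0 1.25 0 0 0 1; -2.17 0 1.25 0 0 0 1; -2.17 0 1.25 0 0 0 1; -1.74 0 1 0 0 0 1; -0.87 0 0.5 0 0 0 1"

```text
time: 12.3
position: [0.6049, -0.2446, 0.1205]
tool_rot: [1.744, 2.072, -0.468]
ft_force: [0.7, 0.3, -2.2]
grip_width: 0.248
grip_force: 60.0
```

jog_arm:
  rows: "-0.5 0 -0.87 0 0 0 1; -1 0 -1.74 0 0 0 1; -1.5 0 -2.6 0 0 0 1; -1.5 0 -2.6 0 0 0 1; 0 0 0 0 0 0 1"

```text
time: 12.92
position: [0.608, -0.2415, 0.2156]
tool_rot: [1.738, 2.069, -0.461]
ft_force: [-0.3, 0.0, -1.8]
grip_width: 0.249
grip_force: 60.0
```

```bash
python3 look.py p6.png; python3 - <<'E'
from h import *
M=down(-.083)
togo([.3949,-.3264,.15],M)
E
```

```text
[ 0.003  -0.0692  0.1446]
t 12.925 pos [ 0.608  -0.2415  0.2156] x [-0.149  0.853 -0.5  ] z [ 0.089 -0.491 -0.866] f [-0.3  0.  -1.8] w 0.249 gf 60.0
shift cm (tool) [ 40.42 -55.76   1.36]
558.5 (350, 301, 38, 33) [array([0.0004, 0.1652, 0.01  ]), array([0.023 , 0.1846, 0.05  ])]
70.5 (372, 232, 13, 11) [array([-0.178 ,  0.0305,  0.01  ]), array([-0.1476,  0.0557,  0.05  ])]
t 12.975 pos [ 0.6067 -0.2416  0.2131] x [-0.15   0.854 -0.498] z [ 0.086 -0.491 -0.867] f [-0.4 -0.2 -1.4] w 0.245 gf 60.0
shift cm (tool) [ -0.93 -22.33   7.81]
turn (tool rv) [0.475 0.366 1.781]
```

jog_arm:
  rows: "0 0 0 0 0.173 0 1; 0 0 0 0 0.173 0 1; 0 0 0 0 0.174 0 1; 0 0 0 0 0 0.15 1; 0 0 0 0 0 0.18 1"

```text
time: 13.6
position: [0.6047, -0.2433, 0.2088]
tool_rot: [-2.393, -2.028, 0.006]
ft_force: [-0.8, 0.7, -1.5]
grip_width: 0.248
grip_force: 60.0
```

jog_arm:
  rows: "0 0 0 0 0 0.18 1; 0 0 0 0 0 0.18 1; 0 0 0 0 0 0.18 1; 0 0 0 0 0 0.18 1; 0 0 0 0 0 0.18 1"

```text
time: 14.22
position: [0.6048, -0.242, 0.2092]
tool_rot: [-3.039, -0.789, 0.009]
ft_force: [0.6, -0.3, -2.3]
grip_width: 0.25
grip_force: 60.0
```

jog_arm:
  rows: "0 0 0 0 0 0.18 1; 0 0 0 0 0 0.18 1; 0 0 0 0 0 0.18 1; 0 0 0 0 0 0.06 1; 0 0 0 0 0 0 1"

```text
time: 14.85
position: [0.6049, -0.2421, 0.2094]
tool_rot: [3.139, -0.134, -0.009]
ft_force: [-1.2, -0.7, -2.7]
grip_width: 0.252
grip_force: 60.0
```

```bash
python3 - <<'E'
from h import *
M=down(-.083)
togo([.3949,-.3264,.15],M)
E
```

```text
t 14.85 pos [ 0.6049 -0.2421  0.2094] x [ 0.996 -0.085 -0.006] z [-0.006  0.    -1.   ] f [-1.2 -0.7 -2.7] w 0.252 gf 60.0
shift cm (tool) [-20.17  10.19   6.06]
turn (tool rv) [ 0.     0.006 -0.002]
```

jog_arm:
  rows: "-4 2 1 0 0.006 0 1; -4 2 1 0 0 0 1; -4 2 1 0 0 0 1; -4 2 1 0 0 0 1; -4.1 2.1 1 0 0 0 1"

```text
time: 15.48
position: [0.3949, -0.326, 0.1597]
tool_rot: [3.138, -0.133, 0.003]
ft_force: [0.0, -1.5, -1.6]
grip_width: 0.246
grip_force: 60.0
```

jog_arm:
  rows: "0 0 3 0 0 0 1; 0 0 3 0 0 0 1; 0 0 3 0 0 0 1; 0 0 0 0 0 0 1"

```text
time: 15.98
position: [0.3947, -0.3243, 0.068]
tool_rot: [-3.136, 0.134, 0.004]
ft_force: [0.1, 0.3, -2.1]
grip_width: 0.25
grip_force: 60.0
```

```bash
python3 - <<'E'
from h import *
togo([.3949,-.3264,.0095],down(-.083))
d=cam('side','s7.png');n=nose_now();w=cam('wrist','w7.png')
print('nose',n,'side',proj(d,n),'wrist',proj(w,n))
a=cv2.resize(d['img'][330:480,270:470],None,fx=2,fy=2,interpolation=cv2.INTER_CUBIC)
b=cv2.resize(w['img'][0:300,200:450],None,fx=1,fy=1)
cv2.imwrite('pics/m7.png',np.hstack([a,b]))
E
```

```text
t 15.975 pos [ 0.3947 -0.3243  0.068 ] x [ 0.996 -0.085 -0.003] z [-0.002  0.003 -1.   ] f [ 0.1  0.3 -2.1] w 0.25 gf 60.0
shift cm (tool) [0.05 0.23 5.85]
turn (tool rv) [-0.003  0.003 -0.002]
nose [ 0.55346139 -0.33883135  0.07904354] side [421.27494223 360.0518567 ] wrist [319.51662617 -96.97988093]
```

View pics/m7.png

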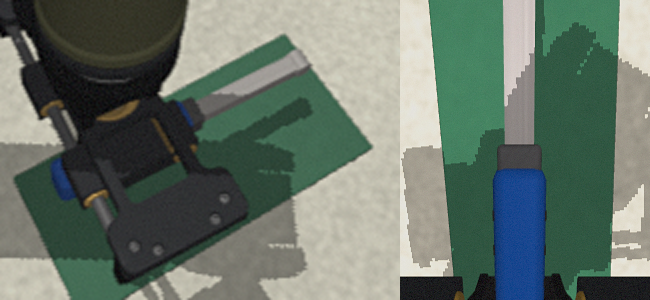

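The side crop shows the nose at full-picture (421,361), as predicted, so the scraper is level in the grip; it is over the mat in both views. I lower it.

jog_arm:
  rows: "0 0.2 2.5 0 0 0 1; 0 0 1.8 0 0 0 1; 0 0 0.8 0 0 0 1; 0 0 0.3 0 0 0 1; 0 0 0 0 0 0 1"

```text
time: 16.7
position: [0.397, -0.3284, 0.0169]
tool_rot: [3.137, -0.137, 0.005]
ft_force: [0.0, -0.3, -2.4]
grip_width: 0.245
grip_force: 60.0
```

jog_arm:
  rows: "0 0 0.2 0 0 0 1; 0 0 0.1 0 0 0 1; 0 0 0 0 0 0 1"

```text
time: 17.08
position: [0.3967, -0.3282, 0.0136]
tool_rot: [3.137, -0.137, 0.004]
ft_force: [-0.2, 0.7, -1.8]
grip_width: 0.247
grip_force: 60.0
```

jog_arm:
  rows: "0 0 0.15 0 0 0 1; 0 0 0.15 0 0 0 1; 0 0 0 0 0 0 1"

```text
time: 17.45
position: [0.3966, -0.3281, 0.0103]
tool_rot: [3.138, -0.137, 0.004]
ft_force: [-0.2, 0.0, -2.5]
grip_width: 0.249
grip_force: 60.0
```

jog_arm:
  rows: "0 0 0.1 0 0 0 1; 0 0 0 0 0 0 1"

```text
time: 17.7
position: [0.3967, -0.3282, 0.0094]
tool_rot: [3.138, -0.137, 0.004]
ft_force: [-0.8, 0.1, -1.4]
grip_width: 0.246
grip_force: 60.0
```

Still barely unloaded (baseline −2 N), so I lower in half-millimetre steps.

jog_arm:
  rows: "0 0 0.06 0 0 0 1; 0 0 0 0 0 0 1"

```text
time: 17.95
position: [0.3967, -0.3282, 0.0089]
tool_rot: [3.138, -0.137, 0.004]
ft_force: [-0.6, 0.0, -1.6]
grip_width: 0.25
grip_force: 60.0
```

jog_arm:
  rows: "0 0 0.05 0 0 0 1; 0 0 0 0 0 0 1"

```text
time: 18.2
position: [0.3968, -0.3282, 0.0088]
tool_rot: [3.137, -0.137, 0.004]
ft_force: [-0.9, 0.7, 3.2]
grip_width: 0.248
grip_force: 60.0
```

jog_arm:
  rows: "0 0 0 0 0 0 1; 0 0 0 0 0 0 0.3; 0 0 0 0 0 0 0.1; 0 0 0 0 0 0 -0.2; 0 0 0 0 0 0 -0.3"
  force: 10

```text
time: 18.82
position: [0.3967, -0.3282, 0.0083]
tool_rot: [3.138, -0.137, 0.004]
ft_force: [-0.3, -0.5, -0.6]
grip_width: 0.584
grip_force: 0.0
```

jog_arm:
  rows: "0 0 0 0 0 0 -0.3; 0 0 -1 0 0 0 -0.3; 0 0 -3 0 0 0 -0.3; 0 0 -5 0 0 0 -0.3; 0 0 -5 0 0 0 -0.3"

```text
time: 19.45
position: [0.3963, -0.3279, 0.1505]
tool_rot: [3.137, -0.136, 0.005]
ft_force: [0.4, -1.0, -0.1]
grip_width: 0.648
grip_force: 0.0
```

jog_arm:
  rows: "-1 0 -4 0 0 0 -0.3; 0 0 0 0 0 0 -0.3"

```text
time: 19.7
position: [0.3878, -0.3288, 0.193]
tool_rot: [3.132, -0.138, 0.013]
ft_force: [-0.0, -0.9, -0.4]
grip_width: 0.648
grip_force: 0.0
```

```bash
python3 - <<'E'
from h import *
togo([.3949,-.3264,.0095])
d=cam('side');w=cam('wrist');c=cam('scene')
for nm,q in(('side',d),('wrist',w)):
    m=cv2.inRange(cv2.cvtColor(q['img'],cv2.COLOR_BGR2HSV),(105,120,30),(125,255,255))
    if nm=='side': m[:330]=0
    k=max(cv2.findContours(m,0,2)[0],key=cv2.contourArea)
    print(nm,[np.round(onz(q,*p,.032)[:2],3) for p in cv2.boxPoints(cv2.minAreaRect(k))])
m=cv2.inRange(cv2.cvtColor(c['img'],cv2.COLOR_BGR2HSV),(5,150,40),(18,255,255))
for k in cv2.findContours(m,0,2)[0]:
    if cv2.contourArea(k)>300 and k[0,0,1]>240: print(cv2.boundingRect(k))
# bystanders: difference to first picture
import pickle
D=pickle.load(open('d0.pkl','rb'))
for nm,q,boxes in(('side',d,{'box':(155,195,70,60),'carrier':(405,225,80,55),'bottle':(355,135,45,70)}),('scene',c,{'traycorner':(385,295,40,60),'bottle':(215,300,50,65)})):
    for b,(x,y,ww,hh) in boxes.items(): print(nm,b,cv2.absdiff(q['img'][y:y+hh,x:x+ww],D[nm]['img'][y:y+hh,x:x+ww]).mean().round(1))
E
```

```text
t 19.7 pos [ 0.3878 -0.3288  0.193 ] x [ 0.996 -0.088  0.009] z [ 0.008 -0.007 -1.   ] f [-0.  -0.9 -0.4] w 0.648 gf 0.0
shift cm (tool) [ 0.53 -0.42 18.35]
side [array([ 0.358, -0.315]), array([ 0.399, -0.319]), array([ 0.397, -0.346]), array([ 0.357, -0.342])]
wrist [array([ 0.461, -0.324]), array([ 0.459, -0.344]), array([ 0.363, -0.336]), array([ 0.364, -0.314])]
(350, 301, 39, 33)
side box 48.8
side carrier 48.5
side bottle 57.4
scene traycorner 2.1
scene bottle 1.3
```

```bash
python3 -c "
from h import *
print(ticket.close_job())"
```

```text
the job is handed in; nothing more can be done
None
```

The runner was pushed out and lies flat in the tray, the scraper is back flat on its mat and let go, and the job was handed in at about 20 s. My last check showed the tray and bottle unmoved, but the arm hid the slide box and carrier from it.

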